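Bring the decade box onto the mat and lock its carry handle up

ROBOT

A 6-joint arm with a two-finger parallel gripper is mounted at the origin on the work surface. World frame = base frame: x ahead of the robot, y to its left, z up, the work surface at z = 0. Lengths are in m, angles in degrees, forces in N, time in s.
With the tool pointing down it reaches from about 0.35 to 0.875 m from the base axis. Payload 4.2 kg.
Tool frame: the origin (TCP) lies midway between the tips of the shut fingers; the grasp point (between the pads) lies 19 mm behind it; z points along the fingers, x is the direction in which the jaws open and shut, and the axes are right-handed (so a half turn about z gives the same grasp; the last joint's range is limited). The gripper opens to 87 mm and grips with 3 to 60 N. Pads are 19 mm wide; open, the fingers measure 117 mm over their backs; the gripper's body (75 mm by 190 mm) begins 51 mm behind the grasp point.
Start: joints at [-53.594, 22.042, 0.453, 0, -68.411, -14.817], TCP at [0.23, -0.581, 0.223] pointing down, gripper open.
Joint ranges: [-179.83, 179.83], [-69.29, 118.12], [-61.27, 80.66], [-181.25, 117.63], [-171.15, -9.14], [-177.46, 177.46]. Speed limits (degrees/s): [159.86, 159.86, 180, 180, 180, 180].

INTERFACE

Orientations are given as a 3x3 rotation matrix whose columns are the frame's x, y, z axes.
In Python, from station import sense, capture, finish_job, find_in gives the robot as it stands.
- The arm moves only by the shell command python3 -m creep 'ROWS'. ROWS is JSON, a list of rows, each a list of 7 numbers: the shift along the tool's x, y, z in mm, then the turn, a rotation vector about the tool's x, y, z in degrees, then the opening, from 0 (shut) to 1 (fully open). A call has exactly 10 rows; each row shifts and turns the commanded pose from where the row before left it, along the tool's axes as they then stand; what a row does not reach is not made up. A row lasts 1/8 s, in which the tool goes at most 62.5 mm and 10.7 degrees, less where a joint would pass 70% of its speed; a pose out of reach is approached as far as the arm can. A call with a gripper value outside its range is refused whole. The fingers move at their own pace and stop on an object; the grip force is fixed at half the most. Time passes only in rows, so rows that do not move let the fingers close, or fill a call up. It gives the time, the measured TCP pose, the force and the opening at its end, in the units of the state.
- sense(): the state, without advancing time (a new reading comes with each control period).
- capture(name): name is "scene" or "top" or "wrist"; returns a dict with "color" (480x640x3 uint8, blue, green, red), "vertical_fov" (degrees; the focal length in pixels is half the picture's height over the tangent of half this angle, whatever the lens; pixels are square), "cx", "cy" (the principal point, pixels), "k1" (the pictures are not rectified: a ray, as slopes to the right and down, at radius r is drawn at 1 + k1 r^2 times it, then the intrinsics apply), "R" (3x3) and "t" (3): a world point X has camera coordinates R X + t. Camera axes: x right, y down, z forward; pixel columns grow to the right and rows downward; lengths in m; the calibration is good to about 2 mm. A picture is of the moment at which its call begins. There is no depth.
- finish_job(): hands the job in, once; it reports no verdict.
Trained networks look in the newest picture that a camera, given by its name, has taken for a name from the list of things; names that differ only in an ending like _2 or _b are one class to them, and where a whole thing is asked for, a point or a joint stands for the part that bears it (a point fixed in the world has none). Each returns a list of dicts, best first, with "p" (0 to 1); they miss things now and then, are a little off and sometimes report something else, mostly with a low value. They report only what shows in the picture. A call takes as long as a camera call.
- find_in(camera, name): "xy" ([column, row] in pixels, amid what is visible of it).
The state is a dict: "time_s": time; "joints": joint angles; "joint_velocities": joint speeds; "effort": joint torques, N m; "tcp_pos": TCP position; "ee_rot": TCP orientation; "wrist_force": force on the tool from outside, world axes, zero at the start; "moment": the same for the moment, N m; "gripper_width": opening from 0.0 (shut) to 1.0 (fully open).
Only numpy, scipy, OpenCV 4.12 (cv2) and the standard library are available. Lean on these libraries where they do the work, as an engineer would, in place of code of your own. Each camera call takes 0.05 s, during which the arm holds its last target. There are 200 camera calls.

TASK

Bring the grey decade box over and set it down gently, flat in the middle of the green mat and lined up with the mat's long sides, with its carry handle still folded down, and let go of it. Then take hold again and swing its handle by the red bar up and over until it clicks fully home in its end stop, just past upright, leaving the box standing in place on the mat. Do not drop or tip the box over, and leave the brass standard, the black shunt and the screwdriver where they are.

Things in the scene. Friction and masses are not known exactly. Their poses are not given: they have to be found in the camera images.
- decade_box: Loose 0.85 kg grey case, 180 (x) x 62 (y) x 62 mm tall; black knobs and posts on top to 79 mm. Origin: centre of underside, z up. Handle folds to its -x end, which starts facing the robot within 0.4 rad. Handle arms lie along both long sides (84 mm over them) from x = -24 mm towards -x; from -22 to +90 mm the sides are clear to grip across the 62 mm. Centre of mass near x = -10 mm.
- handle (a joint): Handle angle, rad: 0 = folded level towards the box's -x end, grows as the bar swings up and over towards +x, 1.57 = upright, 1.75 = end stop, locked. Stiff pivots (0.07 N m); a sprung detent resists from 1.05 to 1.45 rad (up to 0.2 N m more; too hard a sideways push slides the box) and past 1.45 pulls the handle into its seat at 1.75.
- handle_bar (a point): Centre of the handle's red round bar, 14 mm diameter, 72 mm free between the arms, along the box's y, 110 mm from the pivot axis. Folded, it is 42 mm above the surface the box stands on, at x = -145 mm of the box, 55 mm beyond the end of the case. Arms: steel flats 13 mm deep, 6 mm thick.
- handle_pivot (a point): Point on the handle's pivot axis (the axis is the box's y), midway across the box: at x = -35 mm, y = 0, z = 42 mm of the box.
- mat: Fixed green mat, 300 mm (its x) by 170 mm (its y), 3 mm thick. Origin: centre of its underside; its long sides run along its x.
- standard: Bystander: brass standard resistor, upright cylinder 48 mm in diameter, 62 mm tall over its two small posts. Origin: centre of its underside.
- shunt: Bystander: black shunt block, 70 by 40 mm, 28 mm tall with copper bars. Origin: centre of its underside.
- screwdriver: Bystander: screwdriver 160 mm long lying along its x, handle to -x. Origin: under its middle.

How it is judged:
By the outcome, as a careful person would: the job done as asked, in the order asked, and still so for the second after the job is handed in, with the robot touching nothing.
It also fails if it takes over 69 s, if anything falls off the work surface, if the arm or the gripper's body presses on something with over 40 N, if the wrist force passes 120 N, or if a joint passes its speed limit or range.

## Working session

There is one attempt and no reset: what is moved stays moved. The work goes in short steps, Python scripts to look and compute and a shell command to move; the robot and the scene stay as the last step left them, time stands still between calls to the robot, and variables do not carry over. Pictures are saved under pics/ and viewed, about 8 in all and at most 12, crops included, and the job is handed in when it is done.

```bash
ls; mkdir -p pics; cat > h.py <<'E'
import numpy as np, cv2
from station import sense, capture, finish_job, find_in
def cam(c):
    f=240/np.tan(np.radians(c["vertical_fov"])/2)
    return f,np.array(c["R"]),np.array(c["t"])
def ray(c,uv):
    f,R,t=cam(c); d=np.array([(uv[0]-c["cx"])/f,(uv[1]-c["cy"])/f]); s=d.copy()
    for _ in range(20): s=d/(1+c["k1"]*(s@s))
    return -R.T@t, R.T@np.array([s[0],s[1],1])
def onz(c,uv,z):
    o,d=ray(c,uv); return o+d*(z-o[2])/d[2]
def proj(c,X):
    f,R,t=cam(c); p=R@np.array(X)+t; s=p[:2]/p[2]; s=s*(1+c["k1"]*(s@s)); return np.array([c["cx"],c["cy"]])+f*s
E
python3 - <<'E'
from h import *
Z=dict(decade_box=.06,handle_bar=.042,handle_pivot=.042,mat=.003,standard=.03,shunt=.02,screwdriver=.01)
for n in ("top","scene"):
    c=capture(n); cv2.imwrite(f"pics/{n}0.png",c["color"]); print(n,c["k1"],c["vertical_fov"],-np.array(c["R"]).T@c["t"])
    for k,z in Z.items():
        for d in find_in(n,k)[:2]: print(k,np.round(d["xy"]),round(d["p"],2),onz(c,d["xy"],z).round(3))
print(sense()["time_s"],sense()["ee_rot"])
E
```

```text
pics
top -0.0412940761139182 44.465314838803415 [0.36158023 0.08811538 1.54759919]
decade_box [261. 232.] 0.68 [0.595 0.241 0.06 ]
handle_bar [272. 276.] 0.57 [0.483 0.212 0.042]
handle_pivot [265. 232.] 0.91 [0.599 0.234 0.042]
mat [434. 240.] 0.97 [ 0.588 -0.214  0.003]
standard [348. 261.] 0.63 [0.525 0.017 0.03 ]
shunt [353. 192.] 0.68 [0.711 0.003 0.02 ]
shunt [283. 272.] 0.25 [0.497 0.186 0.02 ]
screwdriver [177. 257.] 0.58 [0.535 0.466 0.01 ]
scene -0.1462521500438978 42.86409958940163 [1.3038773  0.86327961 0.74566991]
decade_box [360. 285.] 0.92 [0.641 0.254 0.06 ]
handle_bar [396. 242.] 0.66 [0.463 0.187 0.042]
handle_pivot [362. 286.] 0.92 [0.623 0.243 0.042]
mat [234. 214.] 0.84 [ 0.604 -0.192  0.003]
standard [320. 226.] 0.81 [0.52  0.017 0.03 ]
shunt [243. 267.] 0.79 [0.734 0.014 0.02 ]
screwdriver [481. 338.] 0.92 [0.549 0.469 0.01 ]
screwdriver [391. 238.] 0.49 [0.421 0.14  0.01 ]
0.8 [[-3.67952139e-01  9.29844731e-01 -1.39347009e-05]
 [ 9.29844730e-01  3.67952138e-01 -3.87591232e-05]
 [-3.09126635e-05 -2.72186105e-05 -9.99999999e-01]]
```

View pics/top0.png

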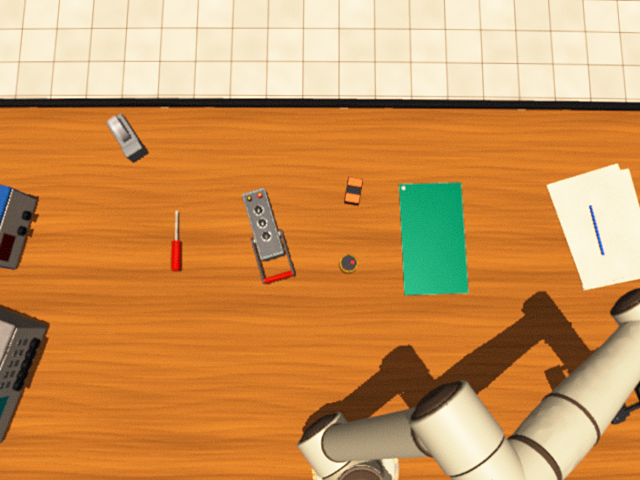

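View pics/scene0.png

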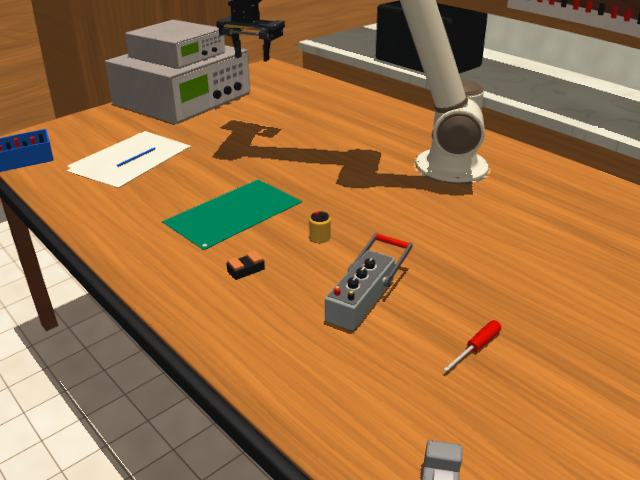

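The top view shows the box near (265,235) with its red bar at (277,277) facing the robot, and the mat at (434,240). The standard is at (348,263), the shunt at (353,191) and the screwdriver at (176,241). Next I'll segment the mat and box.

```bash
cat >> h.py <<'E'
def matpose(c):
    h=cv2.cvtColor(c["color"],cv2.COLOR_BGR2HSV); m=cv2.inRange(h,(65,120,40),(95,255,255))
    k=max(cv2.findContours(m,cv2.RETR_EXTERNAL,cv2.CHAIN_APPROX_NONE)[0],key=cv2.contourArea)[:,0]
    P=np.array([onz(c,p,.003)[:2] for p in k],np.float32)*1000
    return cv2.minAreaRect(P)
def redbar(c,z,near=None,r=.12):
    h=cv2.cvtColor(c["color"],cv2.COLOR_BGR2HSV); m=cv2.inRange(h,(0,170,60),(6,255,255))|cv2.inRange(h,(172,170,60),(180,255,255))
    o=[]
    for k in cv2.findContours(m,cv2.RETR_EXTERNAL,cv2.CHAIN_APPROX_NONE)[0]:
        if cv2.contourArea(k)<25: continue
        P=np.array([onz(c,p,z)[:2] for p in k[:,0]],np.float32)*1000
        o.append((cv2.minAreaRect(P),k[:,0].mean(0).round()))
    return o
E
python3 - <<'E'
from h import *
c=capture("top"); print(matpose(c))
for o in redbar(c,.045): print(o)
c=capture("scene"); print(matpose(c))
for o in redbar(c,.045): print(o)
E
```

```text
((592.7572631835938, -210.34710693359375), (297.0445556640625, 167.47113037109375), 1.996022343635559)
(((482.7158203125, 197.206298828125), (14.459651947021484, 74.42041015625), 15.95716381072998), array([278., 277.]))
(((536.4891967773438, 462.6307678222656), (78.05805969238281, 23.28919792175293), 2.391334295272827), array([176., 255.]))
((597.8270263671875, -208.13983154296875), (297.34954833984375, 169.4373321533203), 2.061811685562134)
(((574.2830810546875, 486.880126953125), (95.399658203125, 26.595930099487305), 3.287775993347168), array([483., 336.]))
(((469.3614196777344, 180.35275268554688), (21.855527877807617, 73.70133209228516), 17.0478572845459), array([392., 241.]))
(((-2228.508056640625, -426.36114501953125), (346.5684814453125, 35.844451904296875), 20.259754180908203), array([627.,  14.]))
(((-2233.392578125, -507.5908508300781), (369.3213195800781, 36.559635162353516), 21.30634117126465), array([614.,  11.]))
(((-2235.38427734375, -668.3137817382812), (360.5303955078125, 36.89286422729492), 23.699127197265625), array([588.,   6.]))
(((-2191.021484375, -726.958251953125), (295.6990051269531, 34.55914306640625), 25.908628463745117), array([576.,   4.]))
```

```bash
python3 -m creep '[[21.2,47.6,-9,0,0,0,1],[21.2,47.6,-9,0,0,0,1],[21.2,47.6,-9,0,0,0,1],[21.2,47.6,-9,0,0,0,1],[21.2,47.6,-9,0,0,0,1],[21.2,47.6,-9,0,0,0,1],[21.2,47.6,-9,0,0,0,1],[21.2,47.6,-9,0,0,0,1],[21.2,47.6,-9,0,0,0,1],[0,0,0,0,0,0,1]]'
python3 - <<'E'
from h import *
c=capture("wrist"); cv2.imwrite("pics/w1.png",c["color"]); print(-np.array(c["R"]).T@c["t"],np.array(c["R"]).round(3)[2]); print(matpose(c)); s=sense(); print(s["time_s"],s["tcp_pos"],s["joints"])
E
```

```text
time_s: 2.15
tcp_pos: [0.5605, -0.2437, 0.3037]
ee_rot: [[-0.372, 0.928, 0.001], [0.928, 0.372, -0.0], [-0.0, 0.001, -1.0]]
wrist_force: [0.1, -0.5, -0.2]
gripper_width: 0.995
[ 0.49780827 -0.26942712  0.46495905] [ 0.232  0.092 -0.968]
((581.7582397460938, -210.58921813964844), (277.9583435058594, 167.71507263183594), 1.9736135005950928)
2.2 [ 0.55904879 -0.24483351  0.30334948] [-8.47384001e+00  1.81992656e+01  6.23777370e+00 -3.72481242e-03
 -7.80472102e+01 -5.97829614e+01]
```

View pics/w1.png

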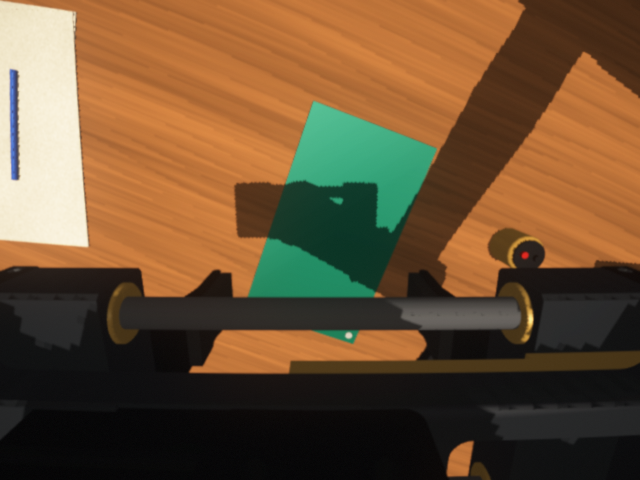

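The wrist view shows the mat's near corners at (313,101) and (436,149), with the standard at (518,248). Adding 150 mm to the near edge gives a mat centre of (593,-210) mm and a yaw of 2.0°, which agrees with the top camera. The scene camera is about 5 mm off. Next is the box.

```bash
python3 -m creep '[[47,18.6,0,0,0,0,1],[47,18.6,0,0,0,0,1],[47,18.6,0,0,0,0,1],[47,18.6,0,0,0,0,1],[47,18.6,0,0,0,0,1],[47,18.6,0,0,0,0,1],[47,18.6,0,0,0,0,1],[47,18.6,0,0,0,0,1],[47,18.6,0,0,0,0,1],[0,0,0,0,0,5.6,1]]'
python3 - <<'E'
from h import *
c=capture("wrist"); 
for o in redbar(c,.045): print(o)
for X,col in (((.6224,.237),(255,0,0)),):
    a=np.radians(16); R=np.array([[np.cos(a),-np.sin(a)],[np.sin(a),np.cos(a)]])
    im=c["color"].copy()
    for z,w,x0 in ((.062,.031,-.09),(0,.031,-.09),(.042,.036,-.145)):
        P=[proj(c,[*(R@p+X),z]) for p in np.array([[x0,w],[x0,-w],[.09,-w],[.09,w]])]
        cv2.polylines(im,[np.int32(P)],True,(0,255,0) if z>.05 else col,1)
cv2.imwrite("pics/w2.png",im); s=sense(); print(s["time_s"],s["tcp_pos"],s["joints"],s["ee_rot"])
E
```

```text
time_s: 3.45
tcp_pos: [0.5578, 0.2104, 0.3027]
ee_rot: [[-0.275, 0.961, -0.001], [0.961, 0.275, -0.0], [-0.0, -0.001, -1.0]]
wrist_force: [0.5, -1.4, -0.2]
gripper_width: 0.999
(((537.8549194335938, 449.7826843261719), (73.2918930053711, 26.339162826538086), 0.8774031400680542), array([508., 244.]))
(((481.164306640625, 197.62908935546875), (13.472760200500488, 74.22386932373047), 16.035497665405273), array([329., 142.]))
(((518.4622802734375, 2.4245681762695312), (8.906536102294922, 9.531417846679688), 15.272795677185059), array([157., 127.]))
3.5 [0.55780877 0.20915547 0.30292059] [ 3.61100770e+01  1.67399325e+01  4.11948150e+00 -6.83125827e-03
 -7.74547607e+01 -1.10358391e+02] [[-2.71443966e-01  9.62453583e-01 -1.12909228e-03]
 [ 9.62454182e-01  2.71443337e-01 -6.79595850e-04]
 [-3.47594884e-04 -1.27117178e-03 -9.99999132e-01]]
```

View pics/w2.png

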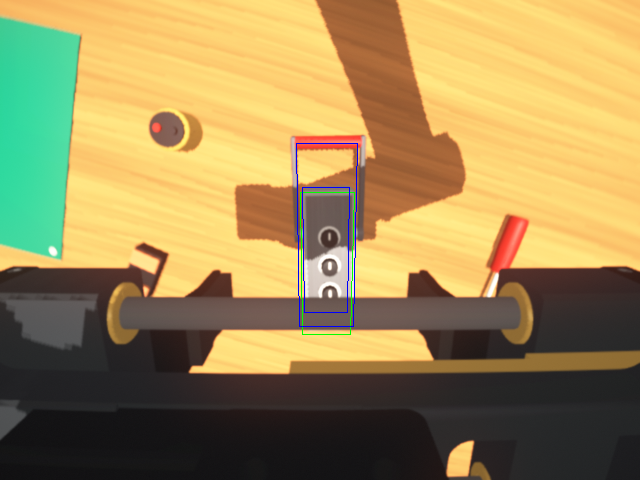

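The projected case outline (302–352, 187–328) and the bar at (329,142) match the image. The box origin is about (621,237) mm with a yaw of 16°. I'll descend over x≈-8 of the box.

```bash
python3 -m creep '[[5,30,10,0,0,0,1],[4.5,30.3,10,0,0,0,1],[0,0,35,0,0,0,1],[0,0,35,0,0,0,1],[0,0,35,0,0,0,1],[0,0,35,0,0,0,1],[0,0,30,0,0,0,1],[0,0,20,0,0,0,1],[0,0,15,0,0,0,1],[0,0,0,0,0,0.3,1]]'
python3 - <<'E'
from h import *
s=sense(); print(s["tcp_pos"],s["wrist_force"])
c=capture("wrist"); cv2.imwrite("pics/w3.png",c["color"])
for o in redbar(c,.045): print(o)
E
```

```text
time_s: 4.75
tcp_pos: [0.6131, 0.2333, 0.0775]
ee_rot: [[-0.269, 0.963, -0.002], [0.963, 0.269, -0.001], [-0.001, -0.002, -1.0]]
wrist_force: [-0.5, -0.3, 0.9]
gripper_width: 0.997
[0.61305389 0.23326613 0.07752233] [-0.4784444  -0.31328369  0.85741427]
(((481.03387451171875, 197.22125244140625), (7.809654235839844, 80.51424407958984), 15.624479293823242), array([322.,   7.]))
```

View pics/w3.png

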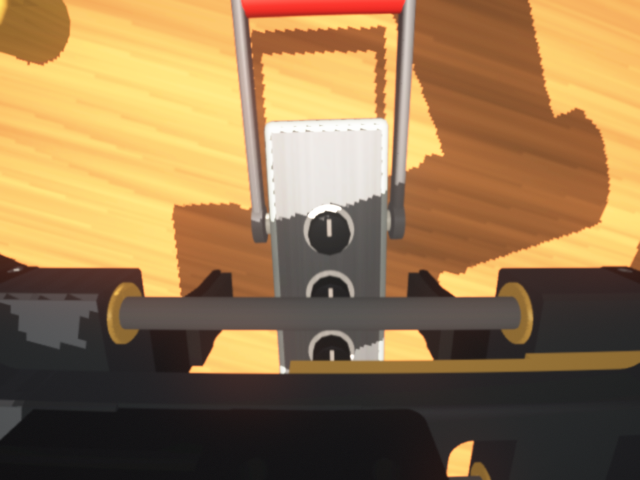

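The case sits centred between the fingers, whose pads are at columns 232 and 410. The pivots at row 225 are clear of the pads. Going down and closing.

```bash
python3 -m creep '[[1.5,0,16,0,0,0,1],[0,0,16,0,0,0,1],[0,0,14,0,0,0,1],[0,0,10.5,0,0,0,1],[0,0,0,0,0,0,1],[0,0,0,0,0,0,0.5],[0,0,0,0,0,0,0.5],[0,0,0,0,0,0,0.4],[0,0,0,0,0,0,0.4],[0,0,0,0,0,0,0.4]]'
```

```text
time_s: 6.05
tcp_pos: [0.6134, 0.2371, 0.0226]
ee_rot: [[-0.271, 0.963, 0.001], [0.963, 0.271, 0.001], [0.001, 0.002, -1.0]]
wrist_force: [-1.8, 4.6, 1.3]
gripper_width: 0.709
```

Gripped at 61.7 mm. Lifting and carrying.

```bash
python3 -m creep '[[0,0,-8,0,0,0,0.4],[0,0,-18,0,0,0,0.4],[0,0,-25,0,0,0,0.4],[0,0,-25,0,0,0,0.4],[0,0,-16,0,0,0,0.4],[-12,-4.2,-5,0,0,0,0.4],[-24,-8.4,0,0,0,0,0.4],[-36,-12.6,0,0,0,0,0.4],[-40,-14,0,0,0,0,0.4],[-40,-14,0,0,0,0,0.4]]'
python3 -m creep '[[-40,-14,0,0,0,0,0.4],[-40,-14,0,0,0,0,0.4],[-40,-14,0,0,0,0,0.4],[-40,-14,0,0,0,0,0.4],[-40,-14,0,0,0,0,0.4],[-35,-12.2,0,0,0,0,0.4],[-24,-8.4,0,0,0,0,0.4],[-12.2,-4.3,0,0,0,3,0.4],[0,0,0,0,0,6,0.4],[0,0,0,0,0,4.8,0.4]]'
python3 - <<'E'
from h import *
c=capture("wrist"); cv2.imwrite("pics/w4.png",c["color"])
for o in redbar(c,.045+.097): print(o)
s=sense(); print(s["tcp_pos"],s["wrist_force"],s["moment"],s["ee_rot"]); c=capture("top"); cv2.imwrite("pics/t4.png",c["color"])
E
```

```text
time_s: 7.3
tcp_pos: [0.6011, 0.072, 0.1176]
ee_rot: [[-0.269, 0.963, -0.004], [0.963, 0.269, -0.001], [-0.0, -0.004, -1.0]]
wrist_force: [1.0, 0.4, -8.3]
gripper_width: 0.715
time_s: 8.55
tcp_pos: [0.5835, -0.2119, 0.1181]
ee_rot: [[-0.027, 1.0, -0.002], [1.0, 0.027, 0.001], [0.001, -0.002, -1.0]]
wrist_force: [0.2, 0.8, -8.8]
gripper_width: 0.71
[ 0.58356852 -0.211672    0.1181049 ] [-0.39415689  0.08212699 -8.37531956] [ 0.0255886  -0.00115483  0.06133522] [[-2.60616782e-02  9.99657634e-01 -2.32457902e-03]
 [ 9.99659988e-01  2.60635412e-02  7.74738128e-04]
 [ 8.35059645e-04 -2.30359766e-03 -9.99996998e-01]]
```

View pics/w4.png

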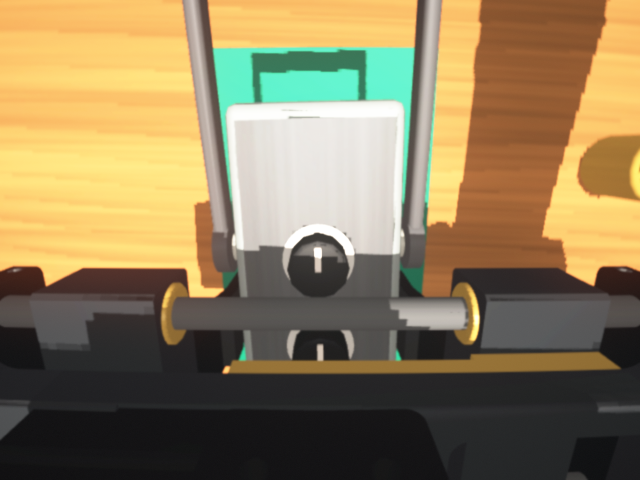

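Held level: the case end is at row 103 and the handle arms are at columns 222 and 412. I'll compute the offset in hand from the wrist and top views.

```bash
python3 - <<'E'
from h import *
c=capture("wrist"); T=np.array(sense()["tcp_pos"])
for uv in ((232,105),(400,103)): print("end edge",(onz(c,uv,.1575)*1000).round(1))
for uv in ((222,232),(412,232)): print("arm",(onz(c,uv,.1375)*1000).round(1))
c=capture("top"); 
for o in redbar(c,.140): print(o)
print(T*1000)
E
```

```text
end edge [ 502.8 -243.8  157.5]
end edge [ 500.4 -188.3  157.5]
arm [ 550.8 -254.1  137.5]
arm [ 548.3 -174.7  137.5]
(((448.2784729003906, -225.21075439453125), (12.36863899230957, 73.25424194335938), 3.8227667808532715), array([451., 289.]))
(((525.6015014648438, 438.9652099609375), (73.4651107788086, 21.827890396118164), 2.3913986682891846), array([176., 255.]))
[ 583.97647839 -211.48591955  118.38627792]
```

```bash
python3 - <<'E'
from h import *
c=capture("top"); im=c["color"].copy()
a=np.radians(1.7); R=np.array([[np.cos(a),-np.sin(a)],[np.sin(a),np.cos(a)]]); O=np.array([.5915,-.2115])
S=6; x0,y0=395,170; im=cv2.resize(im[y0:y0+130,x0:x0+80],None,fx=S,fy=S,interpolation=cv2.INTER_CUBIC)[:600]
def pl(P,z,o,col): cv2.polylines(im,[np.int32([(proj(c,[*(R@p+o),z])-[x0,y0]+.5)*S for p in np.array(P)])],True,col,1)
pl([[-.152,.042],[-.152,-.042],[-.138,-.042],[-.138,.042]],.1375,O,(255,0,0))
pl([[-.09,.031],[-.09,-.031],[.09,-.031],[.09,.031]],.1575,O,(0,255,255))
pl([[-.15,.085],[-.15,-.085],[.15,-.085],[.15,.085]],.003,np.array([.593,-.2102]),(255,0,255))
cv2.imwrite("pics/t5.png",im)
E
```

```text
(no output)
```

View pics/t5.png

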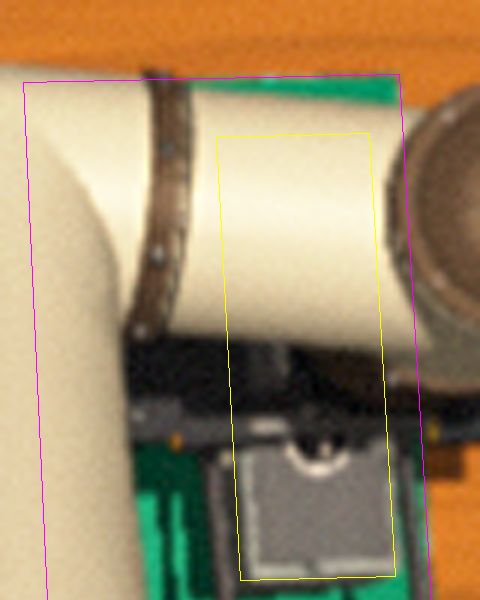

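In the crop, the case end lines up with the predicted outline (240–395, row 578) to about 1 mm in -y. I'll apply a small correction and lower it.

```bash
python3 -m creep '[[2,1.5,10,0,0,-0.3,0.4],[0,0,15,0,0,0,0.4],[0,0,15,0,0,0,0.4],[0,0,15,0,0,0,0.4],[0,0,12,0,0,0,0.4],[0,0,8,0,0,0,0.4],[0,0,5,0,0,0,0.4],[0,0,3,0,0,0,0.4],[0,0,2,0,0,0,0.4],[0,0,1,0,0,0,0.4]]'
python3 -m creep '[[0,0,1,0,0,0,0.4],[0,0,1,0,0,0,0.4],[0,0,1,0,0,0,0.4],[0,0,1,0,0,0,0.4],[0,0,0.5,0,0,0,0.4],[0,0,0.5,0,0,0,0.4],[0,0,0.5,0,0,0,0.4],[0,0,0.5,0,0,0,0.4],[0,0,0,0,0,0,0.4],[0,0,0,0,0,0,0.4]]'
```

```text
time_s: 10.05
tcp_pos: [0.5866, -0.2095, 0.0333]
ee_rot: [[-0.038, 0.999, 0.001], [0.999, 0.038, -0.0], [-0.0, 0.001, -1.0]]
wrist_force: [-0.4, 0.4, -9.1]
gripper_width: 0.712
time_s: 11.3
tcp_pos: [0.5864, -0.2094, 0.0271]
ee_rot: [[-0.038, 0.999, -0.0], [0.999, 0.038, -0.0], [-0.0, -0.0, -1.0]]
wrist_force: [0.7, 0.4, -8.9]
gripper_width: 0.709
```

```bash
python3 -m creep '[[0,0,0.5,0,0,0,0.4],[0,0,0.5,0,0,0,0.4],[0,0,0.4,0,0,0,0.4],[0,0,0,0,0,0,0.4],[0,0,0,0,0,0,0.4],[0,0,0.3,0,0,0,0.4],[0,0,0.3,0,0,0,0.4],[0,0,0,0,0,0,0.4],[0,0,0,0,0,0,0.4],[0,0,0,0,0,0,0.4]]'
```

```text
time_s: 12.55
tcp_pos: [0.5864, -0.2094, 0.0257]
ee_rot: [[-0.038, 0.999, 0.0], [0.999, 0.038, -0.0], [-0.0, 0.0, -1.0]]
wrist_force: [-2.7, 1.7, 0.2]
gripper_width: 0.711
```

The load has gone off the wrist (Fz went from -8.9 N to 0), so the box is resting on the mat. Releasing and rising.

```bash
python3 -m creep '[[0,0,0,0,0,0,1],[0,0,0,0,0,0,1],[0,0,0,0,0,0,1],[0,0,-10,0,0,0,1],[0,0,-25,0,0,0,1],[0,0,-35,0,0,0,1],[0,0,-45,0,0,0,1],[0,0,-45,0,0,0,1],[0,-20,-30,0,0,0,1],[0,-40,0,0,0,0,1]]'
python3 - <<'E'
from h import *
s=sense(); print(s["tcp_pos"],s["wrist_force"])
c=capture("wrist"); print(matpose(c))
for o in redbar(c,.048): print(o)
im=c["color"].copy()
a=np.radians(2.1); R=np.array([[np.cos(a),-np.sin(a)],[np.sin(a),np.cos(a)]]); O=np.array([.594,-.2092])
def pl(P,z,o,col): cv2.polylines(im,[np.int32([proj(c,[*(R@p+o),z]) for p in np.array(P)])],True,col,1)
pl([[-.152,.042],[-.152,-.042],[-.138,-.042],[-.138,.042]],.045,O,(255,0,0))
pl([[-.09,.031],[-.09,-.031],[.09,-.031],[.09,.031]],.065,O,(0,255,255))
pl([[-.15,.085],[-.15,-.085],[.15,-.085],[.15,.085]],.003,np.array([.593,-.2102]),(255,0,255))
cv2.imwrite("pics/w6.png",im)
E
```

```text
time_s: 13.8
tcp_pos: [0.5284, -0.2121, 0.2188]
ee_rot: [[-0.039, 0.999, 0.008], [0.999, 0.039, -0.002], [-0.002, 0.008, -1.0]]
wrist_force: [0.1, 1.3, -0.1]
gripper_width: 0.997
[ 0.52839072 -0.21214737  0.21881927] [ 0.05442127  1.34096799 -0.10004116]
((548.6649169921875, -151.5249481201172), (154.7290496826172, 46.845035552978516), 2.1367928981781006)
(((674.1380004882812, -220.11434936523438), (9.840824127197266, 10.843637466430664), 2.4214634895324707), array([308., 353.]))
(((518.5811767578125, 17.67393684387207), (12.465926170349121, 10.550289154052734), 36.361595153808594), array([555., 220.]))
(((446.63262939453125, -219.00067138671875), (11.682014465332031, 74.76542663574219), 3.6879372596740723), array([320., 132.]))
```

View pics/w6.png

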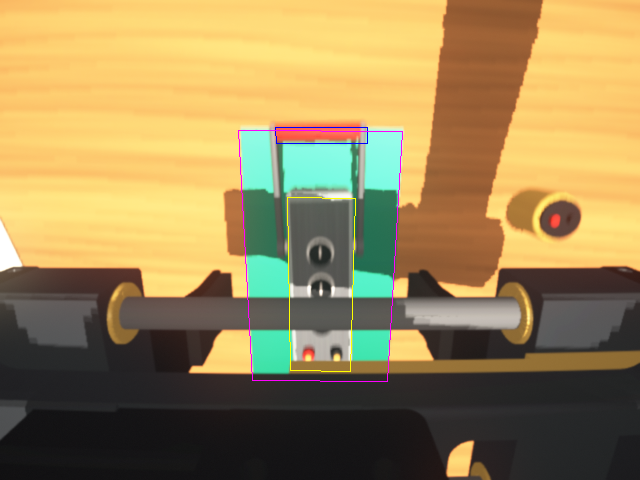

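The picture shows the mat outline as predicted. The bar is at (320,132), about 1.5 px left of prediction, and the knobs are at (320,253) and (320,289). The posts are at (308,353) and (337,353). There may be a yaw of about 1.6° relative to the mat, so I'll check it numerically from the knobs and posts.

```bash
python3 - <<'E'
from h import *
c=capture("wrist"); g=cv2.cvtColor(c["color"],cv2.COLOR_BGR2GRAY)
h=cv2.HoughCircles(cv2.resize(g[225:300,280:360],None,fx=4,fy=4,interpolation=cv2.INTER_CUBIC),cv2.HOUGH_GRADIENT,1.5,80,param1=120,param2=25,minRadius=30,maxRadius=70)
for q in (h[0][:4] if h is not None else []):
    uv=q[:2]/4+[280-.4,225-.4]; print("knob",uv.round(1),(onz(c,uv,.08)*1000).round(1),(onz(c,uv,.066)*1000).round(1))
m=cv2.inRange(cv2.cvtColor(c["color"],cv2.COLOR_BGR2HSV),(18,120,80),(35,255,255)); 
for uv in ((308,353),(337,353)): print("post",(onz(c,uv,.082)*1000).round(1))
# case side edges: gradient columns on rows
f=cv2.GaussianBlur(c["color"].astype(np.float32),(3,3),0)
for r in (200,210,220,230,262,270):
    sat=f[r].max(1)-f[r].min(1); row=(sat[270:375]).round().astype(int)
    w=np.where(row<40)[0]+270; print(r,w.min() if len(w) else None,w.max() if len(w) else None,"".join('#' if v<40 else '.' for v in row))
E
```

```text
knob [318.  263.8] [ 553.  -212.4   80. ] [ 557.7 -212.3   66. ]
knob [319.5 297.9] [ 586.  -209.8   80. ] [ 592.2 -209.6   66. ]
knob [299.7 280.3] [ 569.4 -228.5   80. ] [ 574.8 -229.1   66. ]
knob [340.5 281.8] [ 569.5 -191.3   80. ] [ 574.9 -190.2   66. ]
post [ 642.6 -218.8   82. ]
post [ 641.6 -191.    82. ]
200 271 362 .#########.........##########################################################........########............
210 272 362 ..########....###################################################################....########............
220 273 361 ...########...###################################################################....#######.............
230 274 361 ....########...##################################################################....#######.............
262 277 361 .......#####################################################################################.............
270 288 350 ..................###############################################################........................
```

```bash
python3 - <<'E'
from h import *
c=capture("wrist")
pts=[]
for r,l,q in ((200,271,362),(210,272,362),(220,273,361),(230,274,361)):
    a,b=onz(c,(l-.5,r),.0515),onz(c,(q+.5,r),.0515); pts.append((a+b)[:2]*500); print(a[:2]*1000,b[:2]*1000)
for uv in ((320,253),(320,289),(322.5,353)): print((onz(c,uv,.081)*1000).round(1))
f=c["color"].astype(int); h=cv2.cvtColor(c["color"],cv2.COLOR_BGR2HSV)
m=(cv2.inRange(h,(0,150,60),(8,255,255))|cv2.inRange(h,(170,150,60),(180,255,255)))[115:150,260:380]
for u in range(278,366,12):
    k=np.where(m[:,u-260])[0]+115; P=[onz(c,(u,v),.048)*1000 for v in (k.min(),k.max())]; print(u,k.min(),k.max(),np.round(P,1).tolist())
c=capture("top"); cv2.imwrite("pics/t7.png",cv2.resize(c["color"][170:310,390:480],None,fx=4.28,fy=4.28,interpolation=cv2.INTER_CUBIC))
for o in redbar(c,.048): print(o)
E
```

```text
[ 503.27670104 -259.22146742] [ 500.07653757 -173.05087369]
[ 512.72644431 -258.24538017] [ 509.53499787 -172.41795581]
[ 522.30725818 -257.25871735] [ 519.16104389 -172.72419002]
[ 532.02391456 -256.26104267] [ 528.88749171 -172.07457563]
[ 544.5 -211.3   81. ]
[ 578.7 -210.    81. ]
[ 644.6 -205.1   81. ]
278 135 149 [[444.2, -253.2, 48.0], [456.6, -253.0, 48.0]]
290 135 149 [[443.8, -242.3, 48.0], [456.2, -242.0, 48.0]]
302 135 149 [[443.4, -231.4, 48.0], [455.8, -231.1, 48.0]]
314 134 149 [[442.2, -220.5, 48.0], [455.4, -220.1, 48.0]]
326 134 149 [[441.8, -209.6, 48.0], [455.0, -209.1, 48.0]]
338 134 149 [[441.3, -198.8, 48.0], [454.6, -198.1, 48.0]]
350 134 149 [[440.9, -187.9, 48.0], [454.1, -187.1, 48.0]]Traceback (most recent call last):
  File "<stdin>", line 10, in <module>
    return umr_minimum(a, axis, None, out, keepdims, initial, where)
ValueError: zero-size array to reduction operation minimum which has no identity
```

The midline fits give an origin of (593.5,-210) mm, so it is centred within 1 mm, and a yaw of about 3.4° against the mat's 2.0°, a small error. Now I'll turn the tool 91° and tilt it to take the bar.

```bash
python3 -m creep '[[0,0,0,0,0,-10.1,1],[0,0,0,0,0,-10.1,1],[0,0,0,0,0,-10.1,1],[0,0,0,0,0,-10.1,1],[0,0,0,0,0,-10.1,1],[0,0,0,0,0,-10.1,1],[0,0,0,0,0,-10.1,0.4],[0,0,0,0,0,-10.1,0.4],[0,0,0,0,0,-10.1,0.4],[0,0,0,0,-8,0,0.4]]'
python3 -m creep '[[0,0,0,0,-9,0,0.4],[0,0,0,0,-9,0,0.4],[0,0,0,0,-9,0,0.4],[25,0,5,0,0,0,0.4],[35,-0.5,8,0,0,0,0.4],[35,-0.5,8,0,0,0,0.4],[35,-0.5,8,0,0,0,0.4],[33.7,-0.7,7.7,0,0,0,0.4],[0,0,0,0,0,0,0.4],[0,0,0,0,0,0,0.4]]'
python3 - <<'E'
from h import *
s=sense(); T=np.array(s["tcp_pos"])*1000; E=np.array(s["ee_rot"]); print(T,E.round(3),s["joints"],s["wrist_force"])
a=np.radians(3.4); ex=np.array([np.cos(a),np.sin(a),0]); ey=np.array([-np.sin(a),np.cos(a),0])
print("tilt",np.degrees(np.arctan2(E[:,2]@ex,-E[2,2])),"y-axis",E[:,1]@ex,E[2,1])
bar=np.array([448.8,-218.5,45]); print("to go",E.T@(bar+19*E[:,2]-T))
c=capture("wrist"); cv2.imwrite("pics/w8.png",c["color"])
for o in redbar(c,.045): print(o)
E
```

```text
time_s: 15.2
tcp_pos: [0.5293, -0.2117, 0.2144]
ee_rot: [[-0.988, -0.056, 0.142], [-0.056, 0.998, 0.007], [-0.142, -0.001, -0.99]]
wrist_force: [0.4, 0.3, -0.1]
gripper_width: 0.628
time_s: 16.45
tcp_pos: [0.4151, -0.2209, 0.0921]
ee_rot: [[-0.817, -0.054, 0.574], [-0.045, 0.999, 0.03], [-0.575, -0.002, -0.818]]
wrist_force: [1.0, 0.1, -0.1]
gripper_width: 0.4
[ 415.0642459  -220.87973732   92.09061951] [[-0.817 -0.054  0.574]
 [-0.045  0.999  0.03 ]
 [-0.575 -0.002 -0.818]] [-24.94584867   9.02161407 -34.38836206 -47.63023995 -21.36241116
  69.20311262] [ 1.01266918  0.11095487 -0.0922254 ]
tilt 35.08113219568881 y-axis 0.005081739825378774 -0.0016434766113803594
to go [-0.60751826  0.62404209 76.97009741]
(((460.9910583496094, -218.7922821044922), (18.373926162719727, 64.21247100830078), 4.1991448402404785), array([304., 252.]))
(((720.0279541015625, -207.14712524414062), (34.678184509277344, 12.017101287841797), 14.520909309387207), array([117., 213.]))
```

View pics/w8.png

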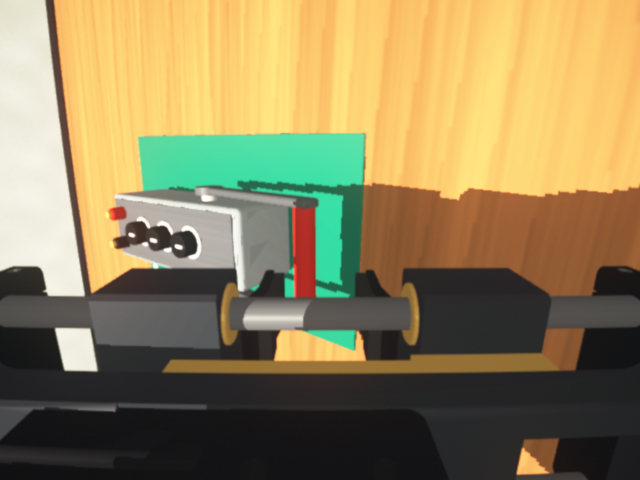

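The bar shows at columns 293–315, between the fingers (278 and 362). Its computed x disagrees with the earlier estimate by about 12 mm, so I'll check for camera bias using the mat in the same picture.

```bash
python3 - <<'E'
from h import *
c=capture("wrist"); T=np.array(sense()["tcp_pos"]); E=np.array(sense()["ee_rot"])
print(matpose(c)); o,d=ray(c,(304,252)); print(o,d/np.linalg.norm(d))
for uv in ((363,134),(140,137)): print("matcorner",(onz(c,uv,.003)*1000).round(1))
a=np.radians(2); R=np.array([[np.cos(a),-np.sin(a)],[np.sin(a),np.cos(a)]])
for p in ((-.15,.085),(.15,.085),(-.15,-.085)): print("mat exp",proj(c,[*(R@p+[.593,-.2102]),.003]).round(1))
a=np.radians(3.4); R=np.array([[np.cos(a),-np.sin(a)],[np.sin(a),np.cos(a)]])
for y in (.036,0): print("bar exp",proj(c,[*(R@[-.145,y]+[.5935,-.21]),.045]).round(1))
print("grasp pt",proj(c,T-.019*E[:,2]).round(1), "case end top",proj(c,[*(R@[-.09,.031]+[.5935,-.21]),.065]).round(1))
for e in (.002,): print([proj(c,[*(R@[-.145,0]+[.5935,-.21]),.045+k]).round(1).tolist() for k in (-.005,.005)])
E
```

```text
((589.5530395507812, -228.30157470703125), (295.77569580078125, 131.38320922851562), 2.1008920669555664)
[ 0.32616542 -0.29356707  0.22424997] [ 0.57115116  0.31137125 -0.75949608]
matcorner [ 445.7 -298.5    3. ]
matcorner [ 736.2 -287.8    3. ]
mat exp [352.3 350.7]
mat exp [150.3 271.7]
mat exp [362.8 131.2]
bar exp [318.8 308.7]
bar exp [318.7 258.1]
grasp pt [319.1 310.2] case end top [240.5 293.1]
[[323.0, 256.3], [314.2, 260.0]]
```

```bash
python3 - <<'E'
from h import *
from scipy.optimize import brentq
a=np.radians(3.4); R=np.array([[np.cos(a),-np.sin(a)],[np.sin(a),np.cos(a)]]); O=np.array([.5935,-.21])
def ang(n):
    c=capture(n); h=cv2.cvtColor(c["color"],cv2.COLOR_BGR2HSV)
    for r,k in redbar(c,.05):
        if abs(r[0][0]-455)>40 or abs(r[0][1]+215)>40: continue
        o,d=ray(c,k); 
        f=lambda s:(lambda b,z: np.hypot(b+.035,z-.045)-.11)((R.T@((o+d*s)[:2]-O))[0],(o+d*s)[2])
        ss=np.linspace(.02,2,4000); v=[f(s) for s in ss]
        for i in range(3999):
            if v[i]*v[i+1]<0:
                p=o+d*brentq(f,ss[i],ss[i+1]); b=R.T@(p[:2]-O); print(n,k,(p*1000).round(1),"theta",np.degrees(np.arctan2(p[2]-.045,-(b[0]+.035))).round(1),"yb",b[1]*1000)
for n in("wrist","scene","top"): ang(n)
s=sense(); T=np.array(s["tcp_pos"])*1000; E=np.array(s["ee_rot"]); th=np.radians(8)
for th in (0,5,8,10):
    t=np.radians(th); b=np.r_[R@[-.035-.11*np.cos(t),0]+O,.045+.11*np.sin(t)]*1000; print(th,b.round(1),"to go",(E.T@(b+19*E[:,2]-T)).round(1))
E
```

```text
wrist [304. 251.] [ 450.1 -226.3   59.3] theta 7.5 yb -7.748632413654166
wrist [304. 251.] [ 543.1 -176.1  -64.2] theta -83.0 yb 36.8634379766058
scene [274. 169.] [569.2 -75.6 153.4] theta 99.8 yb 135.59371607896097
scene [274. 169.] [ 450.  -228.    57.3] theta 6.4 yb -9.41945263494122
top [441. 289.] [ 451.8 -215.1   71.6] theta 14.0 yb 3.3539852912398413
top [441. 289.] [ 455.7 -228.1    8.1] theta -19.6 yb -9.883943667669525
0 [ 448.8 -218.6   45. ] to go [-1.1 -0.7 77. ]
5 [ 449.2 -218.6   54.6] to go [-6.9 -0.7 69.4]
8 [ 449.8 -218.5   60.3] to go [-10.8  -0.7  65.1]
10 [ 450.4 -218.5   64.1] to go [-13.4  -0.7  62.4]
```

```bash
python3 - <<'E'
from h import *
from scipy.optimize import brentq
c=capture("scene"); c0=dict(c); c0["color"]=cv2.imread("pics/scene0.png")
def run(c,O,yaw,zs):
    a=np.radians(yaw); R=np.array([[np.cos(a),-np.sin(a)],[np.sin(a),np.cos(a)]])
    for t in (0,4,7,10):
        P=[proj(c,[*(R@[-.035-.11*np.cos(np.radians(t)),y]+O),zs+.042+.11*np.sin(np.radians(t))]) for y in (-.036,.036)]
        print(t,np.round(P,1).tolist())
    h=cv2.cvtColor(c["color"],cv2.COLOR_BGR2HSV); m=cv2.inRange(h,(0,150,60),(8,255,255))|cv2.inRange(h,(170,150,60),(180,255,255))
    for k in cv2.findContours(m,cv2.RETR_EXTERNAL,cv2.CHAIN_APPROX_NONE)[0]:
        if cv2.contourArea(k)>25 and k[:,0,1].min()>100: r=cv2.minAreaRect(k); print(r, cv2.boxPoints(r).round(1).tolist())
run(c0,np.array([.6212,.2373]),16,0); run(c,np.array([.5935,-.21]),3.4,.003)
E
```

```text
0 [[377.5, 242.5], [409.1, 252.4]]
4 [[377.6, 239.5], [409.3, 249.3]]
7 [[377.6, 237.3], [409.4, 247.1]]
10 [[377.6, 235.2], [409.4, 245.0]]
((483.80975341796875, 335.85400390625), (14.581172943115234, 39.98063659667969), 48.8140754699707) [[464.0, 343.5], [494.1000061035156, 317.20001220703125], [503.70001220703125, 328.20001220703125], [473.6000061035156, 354.5]]
((337.0, 291.5), (7.0, 6.0), 90.0) [[334.0, 288.0], [340.0, 288.0], [340.0, 295.0], [334.0, 295.0]]
((391.8551330566406, 240.69265747070312), (34.19855880737305, 6.376958847045898), 16.389541625976562) [[374.6000061035156, 238.89999389648438], [376.3999938964844, 232.8000030517578], [409.20001220703125, 242.5], [407.3999938964844, 248.60000610351562]]
0 [[267.3, 170.1], [286.8, 178.9]]
4 [[267.1, 167.4], [286.7, 176.2]]
7 [[266.8, 165.4], [286.4, 174.2]]
10 [[266.5, 163.5], [286.1, 172.3]]
((483.9513244628906, 335.7301025390625), (14.581172943115234, 39.604347229003906), 48.8140754699707) [[464.20001220703125, 343.29998779296875], [494.1000061035156, 317.20001220703125], [503.70001220703125, 328.20001220703125], [473.79998779296875, 354.29998779296875]]
((273.91650390625, 168.88589477539062), (22.070741653442383, 4.705191135406494), 22.833654403686523) [[262.79998779296875, 166.8000030517578], [264.70001220703125, 162.39999389648438], [285.0, 171.0], [283.20001220703125, 175.3000030517578]]
```

The handle angle is about 7–8°, and it was the same at the start (initial scene picture), so it hasn't moved. I'll approach to that angle, stopping short to check.

```bash
python3 -m creep '[[-5,-0.7,5,0,0,0,0.5],[-5,0,8,0,0,0,0.5],[0,0,8,0,0,0,0.5],[0,0,8,0,0,0,0.5],[0,0,8,0,0,0,0.5],[0,0,5,0,0,0,0.5],[0,0,2,0,0,0,0.5],[0,0,0,0,0,0,0.5],[0,0,0,0,0,0,0.5],[0,0,0,0,0,0,0.5]]'
python3 - <<'E'
from h import *
c=capture("wrist"); s=sense(); T=np.array(s["tcp_pos"]); E=np.array(s["ee_rot"]); print(s["wrist_force"],T)
for k in (0,20,40): print("axis",k,proj(c,T+E[:,2]*(k/1000-.019)).round(1))
o0=-np.array(c["R"]).T@c["t"]
h=cv2.cvtColor(c["color"],cv2.COLOR_BGR2HSV); m=cv2.inRange(h,(0,150,60),(8,255,255))|cv2.inRange(h,(170,150,60),(180,255,255))
for r in range(200,300,15):
    k=np.where(m[r,230:420])[0]+230; 
    if len(k): 
        o,d=ray(c,(k.mean(),r)); O=E.T@(o-T); D=E.T@d; print(r,k.min(),k.max(),"tool x at z=+3:", ((O+D*(.003-O[2])/D[2])*1000).round(1))
cv2.imwrite("pics/w9.png",c["color"])
E
```

```text
time_s: 18.0
tcp_pos: [0.4471, -0.2189, 0.0611]
ee_rot: [[-0.818, -0.054, 0.573], [-0.044, 0.999, 0.031], [-0.574, -0.0, -0.819]]
wrist_force: [0.7, -0.8, -0.2]
gripper_width: 0.495
[-0.46181065 -0.36712204 -0.04547524] [ 0.4470629  -0.2188992   0.06101209]
axis 0 [319.  309.6]
axis 20 [319.1 291.9]
axis 40 [319.1 277.8]
230 304 331 tool x at z=+3: [ -0.8 -31.1   3. ]
245 304 331 tool x at z=+3: [ -0.8 -23.7   3. ]
260 305 331 tool x at z=+3: [ -0.5 -16.    3. ]
275 305 331 tool x at z=+3: [-0.6 -8.2  3. ]
290 305 331 tool x at z=+3: [-0.6 -0.2  3. ]
```

```bash
python3 -m creep '[[-0.6,0,8,0,0,0,0.5],[0,0,8,0,0,0,0.5],[0,0,5,0,0,0,0.5],[0,0,0,0,0,0,0.5],[0,0,0,0,0,0,0],[0,0,0,0,0,0,0],[0,0,0,0,0,0,0],[0,0,0,0,0,0,0],[0,0,0,0,0,0,0],[0,0,0,0,0,0,0]]'
python3 - <<'E'
from h import *
s=sense(); T=np.array(s["tcp_pos"])*1000; E=np.array(s["ee_rot"]); print(T,s["wrist_force"],s["moment"],s["joints"],s["gripper_width"]*87)
a=np.radians(3.4); ex=np.array([np.cos(a),np.sin(a),0]); O=np.array([593.5,-210,3])
P=O-35*ex+[0,0,42]; b=T-19*E[:,2]; r=b-P; print("bar",b,"radius",np.hypot(r@ex,r[2]),"theta",np.degrees(np.arctan2(r[2],-r@ex)))
v=E.T@(T-P); print("v",v)
from scipy.spatial.transform import Rotation as Q
for d in (2.5,3): print(d,(Q.from_euler('y',d,degrees=True).as_matrix()@v-v).round(2))
E
```

```text
time_s: 19.3
tcp_pos: [0.4596, -0.2182, 0.044]
ee_rot: [[-0.818, -0.054, 0.573], [-0.044, 0.999, 0.031], [-0.574, -0.0, -0.819]]
wrist_force: [0.3, -1.0, 0.4]
gripper_width: 0.15
[ 459.61924147 -218.19557247   44.01297802] [ 0.27943515 -0.97917943  0.4278258 ] [-0.02599459  1.20218219  0.03637816] [-25.09263774  17.70683692 -30.2966634  -57.55920107 -18.72628858
  79.83074018] 13.076480329687213
bar [ 448.73499078 -218.7831942    59.57536176] radius 110.99226793079725 theta 7.545802328596203
v [ 81.75966621  -0.77273842 -56.06048634]
2.5 [-2.52  0.   -3.51]
3 [-3.05  0.   -4.2 ]
```

The bar is gripped at 13–14 mm. The pivot geometry checks out: radius 111 mm, θ 7.5°. Swinging with the tool turning along with the handle.

```bash
python3 -m creep '[[-1.5,0,-2.1,0,1.5,0,0],[-2.5,0,-3.45,0,2.5,0,0],[-3,0,-4.15,0,3,0,0],[-3,0,-4.15,0,3,0,0],[-3,0,-4.15,0,3,0,0],[-3,0,-4.15,0,3,0,0],[-3,0,-4.15,0,3,0,0],[-2.5,0,-3.45,0,2.5,0,0],[-1.5,0,-2.1,0,1.5,0,0],[0,0,0,0,0,0,0]]'
cat >> h.py <<'E'
def st(yaw=3.4,O=(593.5,-210,3)):
    s=sense(); T=np.array(s["tcp_pos"])*1000; E=np.array(s["ee_rot"])
    a=np.radians(yaw); ex=np.array([np.cos(a),np.sin(a),0]); P=np.array(O)-35*ex+[0,0,42]; b=T-19*E[:,2]; r=b-P
    print(s["time_s"],"bar",b.round(1),"r",np.hypot(r@ex,r[2]).round(1),"theta",np.degrees(np.arctan2(r[2],-r@ex)).round(1),"tilt",np.degrees(np.arctan2(E[:,2]@ex,-E[2,2])).round(1),"F",np.round(s["wrist_force"],1),"M",np.round(s["moment"],2),"J",np.round(s["joints"]),"w",round(s["gripper_width"]*87,1))
E
python3 -c "from h import *; st()"
```

```text
time_s: 20.55
tcp_pos: [0.4667, -0.2176, 0.0821]
ee_rot: [[-0.977, -0.054, 0.207], [-0.053, 0.999, 0.012], [-0.207, 0.0, -0.978]]
wrist_force: [-1.1, 0.5, 1.1]
gripper_width: 0.15
20.55 bar [ 462.8 -217.8  100.7] r 110.9 theta 30.1 tilt 12.0 F [-1.1  0.5  1.1] M [0.24 0.86 0.08] J [ -8.  16. -32.  -5. -31.  15.] w 13.1
```

```bash
python3 -m creep '[[-2,0,-2.8,0,2,0,0],[-3,0,-4.15,0,3,0,0],[-3,0,-4.15,0,3,0,0],[-3,0,-4.15,0,3,0,0],[-3,0,-4.15,0,3,0,0],[-3,0,-4.15,0,3,0,0],[-3,0,-4.15,0,3,0,0],[-3,0,-4.15,0,3,0,0],[-2,0,-2.8,0,2,0,0],[0,0,0,0,0,0,0]]'
python3 -c "from h import *; st()"
```

```text
time_s: 21.8
tcp_pos: [0.4908, -0.2163, 0.1171]
ee_rot: [[-0.972, -0.054, -0.227], [-0.053, 0.999, -0.011], [0.227, 0.001, -0.974]]
wrist_force: [-3.0, 1.7, 4.5]
gripper_width: 0.147
21.8 bar [ 495.1 -216.1  135.6] r 110.7 theta 54.9 tilt -13.1 F [-3.   1.7  4.5] M [ 0.59  0.62 -0.09] J [ -5.  25. -13.   2. -65.   7.] w 12.8
```

```bash
python3 -m creep '[[-1.5,0,-2.1,0,1.5,0,0],[-2,0,-2.8,0,2,0,0],[-2,0,-2.8,0,2,0,0],[-2,0,-2.8,0,2,0,0],[-2,0,-2.8,0,2,0,0],[-2,0,-2.8,0,2,0,0],[-2,0,-2.8,0,2,0,0],[-2,0,-2.8,0,2,0,0],[0,0,0,0,0,0,0],[0,0,0,0,0,0,0]]'
python3 -c "from h import *; st()"
```

```text
time_s: 23.05
tcp_pos: [0.5126, -0.2152, 0.1323]
ee_rot: [[-0.877, -0.054, -0.478], [-0.047, 0.999, -0.025], [0.479, 0.0, -0.878]]
wrist_force: [-3.2, 1.3, 4.0]
gripper_width: 0.144
23.05 bar [ 521.7 -214.8  149. ] r 110.4 theta 70.4 tilt -28.6 F [-3.2  1.3  4. ] M [ 0.52  0.43 -0.25] J [ -4.  34.   0.   3. -85.   6.] w 12.6
```

```bash
python3 -m creep '[[-1.5,0,-2.1,0,1.5,0,0],[-2,0,-2.8,0,2,0,0],[-2,0,-2.8,0,2,0,0],[-2,0,-2.8,0,2,0,0],[-2,0,-2.8,0,2,0,0],[-2,0,-2.8,0,2,0,0],[-2,0,-2.8,0,2,0,0],[-2,0,-2.8,0,2,0,0],[0,0,0,0,0,0,0],[0,0,0,0,0,0,0]]'
python3 -c "from h import *; st()"
```

```text
time_s: 24.3
tcp_pos: [0.539, -0.2139, 0.1411]
ee_rot: [[-0.719, -0.055, -0.693], [-0.039, 0.999, -0.038], [0.694, -0.001, -0.72]]
wrist_force: [-0.8, 1.9, 4.1]
gripper_width: 0.148
24.3 bar [ 552.2 -213.2  154.7] r 109.9 theta 86.6 tilt -44.0 F [-0.8  1.9  4.1] M [ 0.47 -0.29 -0.43] J [  -3.   44.   13.    5. -103.    6.] w 12.9
```

```bash
python3 -m creep '[[-1.5,0,-2.1,0,1.5,0,0],[-2,0,-2.8,0,2,0,0],[-2,0,-2.8,0,2,0,0],[-2,0,-2.8,0,2,0,0],[-2,0,-2.8,0,2,0,0],[-2,0,-2.8,0,2,0,0],[-1.5,0,-2.1,0,1.5,0,0],[0,0,0,0,0,0,0],[0,0,0,0,0,0,0],[0,0,0,0,0,0,0]]'
python3 -c "from h import *; st()"
```

```text
time_s: 25.55
tcp_pos: [0.5601, -0.2128, 0.1429]
ee_rot: [[-0.543, -0.054, -0.838], [-0.029, 0.999, -0.045], [0.839, 0.0, -0.544]]
wrist_force: [-2.4, 1.2, 3.7]
gripper_width: 0.147
25.55 bar [ 576.  -211.9  153.2] r 109.6 theta 99.2 tilt -57.0 F [-2.4  1.2  3.7] M [ 0.48 -0.38 -0.52] J [  -3.   53.   24.    6. -118.    6.] w 12.8
```

```bash
python3 -m creep '[[-1,0,-1.4,0,1,0,0],[0,0,0,0,0,0,0],[0,0,0,0,0,0,0],[0,0,0,0,0,0,0.15],[0,0,0,0,0,0,0.25],[0,0,0,0,0,0,0.4],[0,0,0,0,0,0,0.4],[0,0,-10,0,0,0,0.4],[0,0,-20,0,0,0,0.4],[0,0,-20,0,0,0,0.4]]'
python3 -m creep '[[0,0,-20,0,0,0,0.4],[0,0,-30,0,0,0,0.4],[0,0,-30,0,0,0,0.4],[0,0,-30,0,0,0,0.4],[0,0,-30,0,0,0,0.4],[0,0,-10,0,-5,0,0.4],[0,0,0,0,-10,0,0.4],[0,0,0,0,-10,0,0.4],[0,0,0,0,-10,0,0.4],[0,0,0,0,0,0,0.4]]'
python3 - <<'E'
from h import *
st()
c=capture("scene"); a=np.radians(3.4); R=np.array([[np.cos(a),-np.sin(a)],[np.sin(a),np.cos(a)]]); O=np.array([.5935,-.21])
h=cv2.cvtColor(c["color"],cv2.COLOR_BGR2HSV); m=cv2.inRange(h,(0,150,60),(8,255,255))|cv2.inRange(h,(170,150,60),(180,255,255))
for k in cv2.findContours(m,cv2.RETR_EXTERNAL,cv2.CHAIN_APPROX_NONE)[0]:
    if cv2.contourArea(k)>20 and k[:,0,1].min()>60: print(cv2.minAreaRect(k))
for t in (85,95,100.3): print(t,proj(c,[*(R@[-.035-.11*np.cos(np.radians(t)),0]+O),.045+.11*np.sin(np.radians(t))]))
im=cv2.resize(c["color"][80:260,140:340],None,fx=4,fy=4,interpolation=cv2.INTER_CUBIC)[:600]; cv2.imwrite("pics/s10.png",im)
E
```

```text
time_s: 26.8
tcp_pos: [0.6054, -0.2104, 0.1698]
ee_rot: [[-0.53, -0.054, -0.846], [-0.028, 0.999, -0.046], [0.847, -0.0, -0.531]]
wrist_force: [1.8, 0.7, 0.7]
gripper_width: 0.401
time_s: 28.05
tcp_pos: [0.7011, -0.2012, 0.2456]
ee_rot: [[-0.915, -0.063, -0.398], [-0.055, 0.998, -0.031], [0.399, -0.007, -0.917]]
wrist_force: [0.2, 0.1, 0.7]
gripper_width: 0.4
28.05 bar [ 708.7 -200.6  263. ] r 264.9 theta 124.6 tilt -23.5 F [0.2 0.1 0.7] M [ 0.11 -0.77 -0.02] J [  -2.   46.   42.    3. -109.    6.] w 34.8
((483.80975341796875, 335.85400390625), (14.581172943115234, 39.98063659667969), 48.8140754699707)
((231.26393127441406, 151.39671325683594), (23.132970809936523, 5.897762298583984), 23.629379272460938)
((16.088233947753906, 142.3529510498047), (8.973817825317383, 3.395498752593994), 75.96376037597656)
85 [243.41777473 146.87988756]
95 [237.07370197 149.45151062]
100.3 [233.74413399 151.35806569]
```

View pics/s10.png

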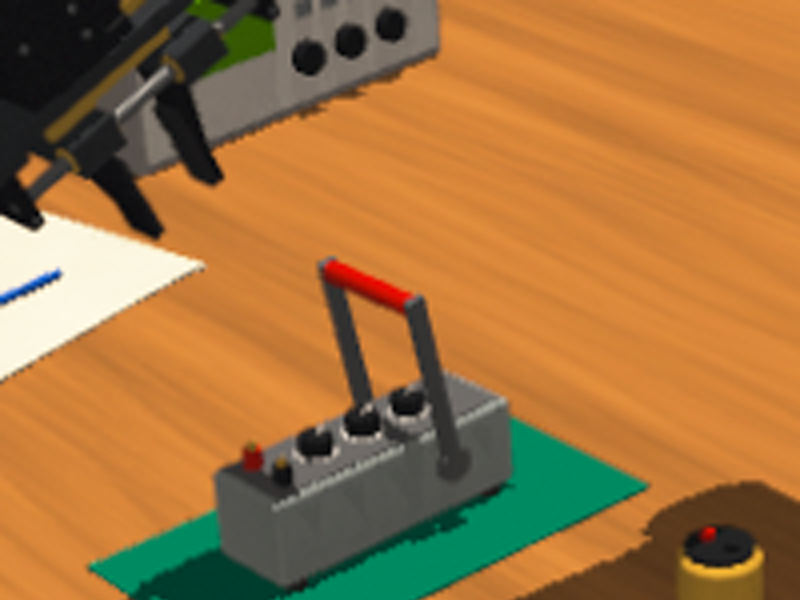

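The scene crop shows the handle past upright with the box standing on the mat. The bar pixel (231,151) matches 100.3° after allowing for this camera's bias. I'll move the arm aside and check the box's pose from above.

```bash
python3 -m creep '[[0,0,-40,0,0,0,0.4],[0,30,-40,0,0,0,0.4],[0,50,0,0,0,0,0.4],[0,50,0,0,0,0,0.4],[0,50,0,0,0,0,0.4],[0,50,0,0,0,0,0.4],[0,50,0,0,0,0,0.4],[0,50,0,0,0,0,0.4],[0,40,0,0,0,0,0.4],[0,0,0,0,0,0,0.4]]'
python3 - <<'E'
from h import *
c=capture("top"); a=np.radians(3.4); O=np.array([.5935,-.21])
print(matpose(c))
for z in (.153,): print([o for o in redbar(c,z) if o[0][0][1]<-100])
for z,n in ((.048,"standard"),(.02,"shunt"),(.01,"screwdriver")):
    print(n,[(onz(c,d["xy"],z).round(3),round(d["p"],2)) for d in find_in("top",n)[:1]])
S=4.4;x0,y0=390,175; im=cv2.resize(c["color"][y0:y0+130,x0:x0+90],None,fx=S,fy=S,interpolation=cv2.INTER_CUBIC); im2=im.copy()
def pl(P,z,o,yaw,col):
    a=np.radians(yaw); R=np.array([[np.cos(a),-np.sin(a)],[np.sin(a),np.cos(a)]])
    cv2.polylines(im2,[np.int32([(proj(c,[*(R@p+o),z])-[x0,y0]+.5)*S for p in np.array(P)])],True,col,1)
pl([[-.09,.031],[-.09,-.031],[.09,-.031],[.09,.031]],.065,O,3.4,(0,255,255))
pl([[-.15,.085],[-.15,-.085],[.15,-.085],[.15,.085]],.003,np.array([.593,-.2102]),2,(255,0,255))
cv2.imwrite("pics/t11.png",np.hstack([im,im2]))
E
```

```text
time_s: 29.35
tcp_pos: [0.7124, 0.1758, 0.3078]
ee_rot: [[-0.911, -0.069, -0.406], [-0.061, 0.998, -0.033], [0.407, -0.005, -0.913]]
wrist_force: [0.2, -1.0, -0.8]
gripper_width: 0.4
((592.73095703125, -210.46304321289062), (297.2052001953125, 167.24472045898438), 1.8690729141235352)
[(((577.9241943359375, -213.60452270507812), (12.186846733093262, 72.96971130371094), 0.37781330943107605), array([446., 234.]))]
standard [(array([0.521, 0.018, 0.048]), 0.7)]
shunt [(array([ 0.71 , -0.001,  0.02 ]), 0.88)]
screwdriver [(array([0.546, 0.465, 0.01 ]), 0.59)]
```

View pics/t11.png

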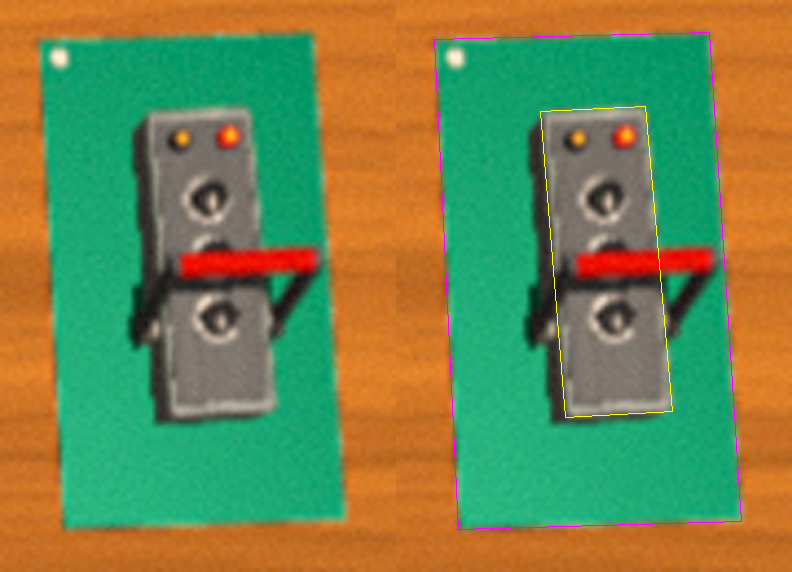

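```bash
python3 -c "from h import *; st(); print(finish_job())"
```

```text
29.55 bar [720.3 170.9 327.2] r 337.0 theta 123.1 tilt -23.9 F [ 0.7 -0.1 -0.6] M [ 0.02 -0.74  0.05] J [  23.   48.   59.   -9. -123.  -23.] w 35.1
the job is handed in; nothing more can be done
None
```

The decade box is standing in the middle of the mat with its handle swung over to the end stop. I handed the job in at 29.6 s with the robot clear of everything.

I gripped the box across its sides, carried it over and lowered it slowly until the wrist no longer carried its weight, then let go. I then took the red bar and swung it up through the detent, turning the tool along with the handle.

**Last checks**
- **Position:** the top camera shows the box about 1 mm from the mat's centre.
- **Alignment:** the box sits about 1° off the mat's long sides. I noticed this after setting it down (it read about 1.4° then) and left it.
- **Handle:** the top camera puts the bar at x = 577.9 mm, against 578.1 mm expected for 1.75 rad at the end stop. The scene camera agrees once its bias is allowed for.
- **Other items:** the standard, the shunt and the screwdriver's red handle show where they were at the start. The network's screwdriver point moved 11 mm between pictures. The red-colour measurement showed no shift before the swing and I did not repeat it from above.
- **Force:** readings at the end of each swing step were at most about 6 N.

**What disagreed**
- The scene camera put the mat about 5 mm off the other two cameras, so I did not rely on it for position.
- Two cameras showed the folded handle at about 7–8° rather than level. It read the same in the first picture, so carrying did not move it, and I gripped it at that angle.

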